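# Find the sensor socket of a block heater by sliding the probe

## Task

Take the steel temperature probe out of its white holder, set its tip down in the wide end of the slot in the block heater's cover, and slide it along the slot floor, never lifting the tip out of the slot and never pressing on the heater with more than about 15 N, until it drops into the sensor socket hidden under the slot floor. Let go with the probe standing upright and fully home, its collar flat on the cover. Leave the bottle, the vial and the cuvette block alone.

Things in the scene. Friction and masses are not known exactly. Their poses are not given: they have to be found in the camera images.
- probe: Loose temperature probe, about 0.2 kg, round about its z axis (up). From the tip up: steel shaft 10 mm diameter, 45 mm long, its last 6 mm tapering to a rounded tip; steel collar 24 mm diameter, 5 mm thick; dark grey round grip 20 mm diameter, 55 mm long. 105 mm in all. Origin at the tip. It starts upright in the holder, collar on the holder's top.
- probe_grip (a point): Centre of the probe's dark grey grip, on its axis, 77.5 mm above the tip: the place to grasp it.
- probe_tip (a point): The very tip of the probe's shaft.
- holder: White fixed holder block 64 x 64 mm, 50 mm high, with a round hole 14 mm wide, 47 mm deep at its centre. Origin at the centre of its underside.
- heater: Fixed white block heater, 92 (x) by 240 (y) by 70 mm high, with an aluminium cover on top, display and keys on its -x face. Origin: centre of its underside. A straight slot 8 mm deep in the cover runs along its y axis at x = 0, from y = +72 to -65 mm: 13 mm wide, but 24 mm in its wide end, y = +48 to +72 mm. The slot floor is black, level, rigid except over the socket.
- slot_start (a point): Centre of the slot's wide end, on the slot floor, 62 mm above the bench. Axes as the heater's: the slot runs from here towards -y. The hidden socket, 13 mm square, lies centred on the slot, 50 to 100 mm from here. A sprung shutter that looks just like the floor closes it flush; it yields to about 0.4 N (1 N when fully down, less than the probe's weight).
- slot_end (a point): Blind far end of the slot, on the slot floor, 125 mm from slot_start. With the probe fully home in the socket its collar rests on the cover and its tip is 37 mm below the slot floor; let go anywhere above that in the socket, it sinks home by its own weight.
- bottle: Bystander: white bottle with a blue cap, 48 mm diameter, 89 mm tall, standing; origin at its underside.
- vial: Bystander: small vial 15 mm diameter, 45 mm tall, standing; origin at its underside.
- cuvettes: Bystander: grey cuvette block 46 x 47 mm with two thin rods standing up to 141 mm; origin at its underside.

How it is judged:
By the outcome, as a careful person would: the job done as asked, in the order asked, and still so for the second after the job is handed in, with the robot touching nothing.
It also fails if it takes over 72 s, if anything falls off the work surface, if the arm or the gripper's body presses on something with over 40 N, if the wrist force passes 120 N, or if a joint passes its speed limit or range.

## Robot

A 6-joint arm with a two-finger parallel gripper is mounted at the origin on a cart in front of the work surface, level with it; the furniture and walls round the work are solid. World frame = base frame: x ahead of the robot, y to its left, z up, the work surface at z = 0. Lengths are in mm, angles in degrees, forces in N, time in s.
With the tool pointing down it reaches from about 350 to 850 mm from the base axis. Payload 8.1 kg.
Tool frame: the origin (TCP) lies on the centre line of the jaws, within the pads' length; the fingertips stand 19 mm ahead of it and the grasp point (between the pads) is the TCP; z points along the fingers, y is the line along which they close (so a half turn about z gives the same grasp; the last joint's range is limited). The gripper opens to 85 mm and grips with 20 to 120 N. Pads are 22 mm wide; open, the fingers measure 114 mm over their backs; the gripper's body (76 mm by 85 mm) begins 54 mm behind the grasp point. The pads swing forward as they close: fully open they stand 13 mm farther back than shut.
Start: joints at [69.305, 7.471, 85.268, -0, 87.261, -4.893], TCP at [163.368, 577.336, 250.292] pointing down, gripper open.
Joint ranges: [-169.43, 169.43], [-51.17, 129.36], [1.28, 143.12], [-76.62, 256.62], [0, 156.53], [-152.29, 152.29]. Speed limits (degrees/s): [136.94, 136.94, 159.86, 180, 180, 180].

## Interface

Orientations are given as [roll, pitch, yaw] about the fixed x, y, z axes, in that order (R = Rz(yaw) Ry(pitch) Rx(roll)).
In Python, from bench import r gives the robot as it stands. The module is installed in compiled form; this text tells all that it offers.
- The arm moves only by the tool servo_tool, never from a script. Its arguments are lists of equal length, an entry for each row: "fingers": the finger opening in m, from 0 to 0.0854; "linear": the shift along the tool's x, y, z in m, a list of three; "rotation": the turn, a rotation vector about the tool's x, y, z in degrees, a list of three. A call has 1 to 10 rows; each row is the pose to reach, as a shift and turn from the pose commanded when the call began, along the tool's axes at that moment; what a row does not reach only later rows make up. A row lasts 1/10 s, in which the tool goes at most 50 mm and 8.59 degrees, less where a joint would pass 70% of its speed; a pose out of reach is approached as far as the arm can. A call with a gripper value outside its range is refused whole. The fingers move at their own pace and stop on an object; "force" is the grip in N (left out, the last holds). Time passes only in rows, so rows that repeat a pose let the fingers close. It gives the time, the measured TCP pose, the force, the opening and the grip force at its end, in the units of the state.
- r.sense(): the state, without advancing time (a new reading comes with each control period).
- r.snapshot(name): name is "scene" or "top" or "wrist"; returns a dict with "frame" (400x640x3 uint8, red, green, blue), "fx", "fy", "cx", "cy" (pixels), "camera_from_world" (4x4, takes a point from world to camera coordinates). Camera axes: x right, y up, looking along -z (the intrinsics and any distortion apply to the point x, -y, -z); pixel columns grow to the right and rows downward; lengths in mm; the calibration is good to about 2 mm. A picture is of the moment at which its call begins. There is no depth.
- r.hand_in(): hands the job in; it is judged then, once.
The state is a dict: "time": time; "joint_pos": joint angles; "qd": joint speeds; "joint_efforts": joint torques, N m; "tool_pos": TCP position; "tcp_rot": TCP orientation; "ft_force": force on the tool from outside, world axes, zero at the start; "wrist_torque": the same for the moment, N m; "finger_gap": finger opening in mm; "grip_force": force on a finger pad.
Only numpy, scipy, OpenCV 4.12 (cv2) and the standard library are available. Lean on these libraries where they do the work, as an engineer would, in place of code of your own. Each camera call takes 0.05 s, during which the arm holds its last target. There are 200 camera calls.

## Working session

There is one attempt and no reset: what is moved stays moved. The work goes in short steps, Python scripts to look and compute and a tool call to move; the robot and the scene stay as the last step left them, time stands still between calls to the robot, and variables do not carry over. Pictures are saved under pics/ and viewed, at most 10 in all, crops included, and the job is handed in when it is done.

Besides the shell and the picture viewer there is one more tool, called after ">>>" as name(argument=value, ...) on one line, values as JSON. servo_tool: Moves the arm, as the interface text tells. Its arguments: {"type":"object","properties":{"fingers":{"type":"array","items":{"type":"number"}},"linear":{"type":"array","items":{"type":"array","items":{"type":"number"}}},"rotation":{"type":"array","items":{"type":"array","items":{"type":"number"}}},"force":{"type":"number"}},"required":["fingers","linear","rotation"]}

```bash
mkdir -p pics; cat > h.py <<'E'
import numpy as np, cv2
from bench import r
def snap(n,f=None):
    s=r.snapshot(n)
    if f: cv2.imwrite('pics/'+f,cv2.cvtColor(s['frame'],cv2.COLOR_RGB2BGR))
    return s
def ray(s,u,v,z):
    T=np.array(s['camera_from_world']);R=T[:3,:3];t=T[:3,3]
    c=-R.T@t
    d=R.T@np.array([(u-s['cx'])/s['fx'],-(v-s['cy'])/s['fy'],-1.])
    return c+d*(z-c[2])/d[2]
def proj(s,p):
    q=np.array(s['camera_from_world'])@np.array([*p,1.])
    return s['cx']+s['fx']*q[0]/-q[2], s['cy']+s['fy']*-q[1]/-q[2]
E
python3 - <<'E'
from h import *
a=snap('scene','a.png');b=snap('top','b.png')
print({k:v for k,v in b.items() if k!='frame'});print(a.keys());print(r.sense())
E
```

```text
{'fx': 385.5438901018561, 'fy': 385.5438901018561, 'cx': 313.38980540686873, 'cy': 202.02727973937476, 'camera_from_world': array([[-1.81208735e-02, -9.99500317e-01, -2.58988311e-02,
         2.13550625e+02],
       [ 9.92845138e-01, -2.10458806e-02,  1.17539792e-01,
        -5.31930444e+02],
       [-1.18026123e-01, -2.35836049e-02,  9.92730400e-01,
        -8.55997727e+02],
       [ 0.00000000e+00,  0.00000000e+00,  0.00000000e+00,
         1.00000000e+00]])}
dict_keys(['frame', 'fx', 'fy', 'cx', 'cy', 'camera_from_world'])
{'time': 0.1, 'joint_pos': array([ 6.93074446e+01,  7.51050729e+00,  8.53251753e+01, -1.79819781e-03,
        8.72619711e+01, -4.89008663e+00]), 'qd': array([ 0.03256685,  0.03724513, -0.25618405,  0.014252  , -0.00356679,
       -0.01790877]), 'joint_efforts': array([ 7.06538231e-04, -5.70946705e+01, -5.01945662e+01, -2.33984374e-04,
        8.04579060e-03, -3.97102929e-05]), 'tool_pos': array([163.18153141, 576.88394208, 249.3316955 ]), 'tcp_rot': array([-1.79902549e+02, -6.53498154e-03,  1.64197613e+02]), 'ft_force': array([-0.15059725, -0.21256755,  0.25492478]), 'wrist_torque': array([-0.01118095, -0.01428757,  0.06454597]), 'grip_force': 0.0, 'finger_gap': 85.49449421335923}
```

View pics/a.png

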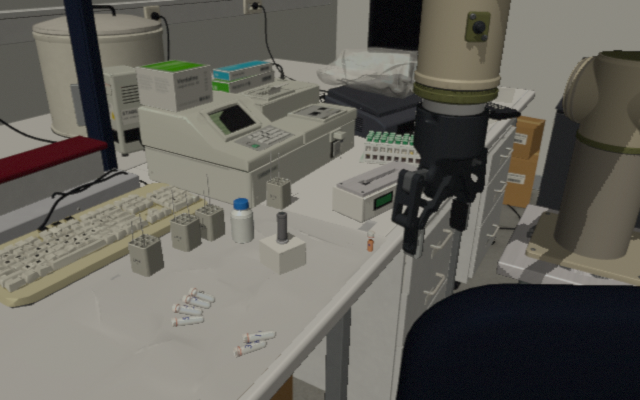

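View pics/b.png

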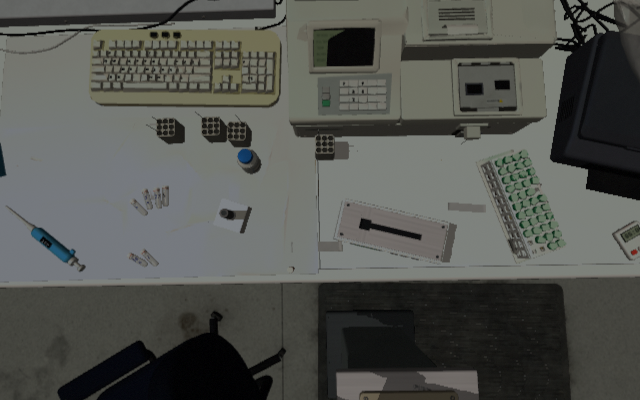

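Scene view: probe in its holder at (282,240), with the heater at (370,190). Top view: probe grip at (228,213), holder around (233,216), and the heater slot running from (364,224) to (421,237), with its wide end on the left.

```bash
python3 - <<'E'
from h import *
s=snap('top');f=s['frame'];g=cv2.cvtColor(f,cv2.COLOR_RGB2GRAY)
print(proj(s,r.sense()['tool_pos']))
def comp(mask,x0,y0,x1,y1):
    m=np.zeros_like(mask);m[y0:y1,x0:x1]=mask[y0:y1,x0:x1]
    n,l,st,c=cv2.connectedComponentsWithStats(m)
    k=1+np.argmax(st[1:,4]);return (l==k).astype(np.uint8),st[k],c[k]
# slot
m,st,c=comp((g<50).astype(np.uint8),345,205,440,255);print('slot',st,c)
ys,xs=np.nonzero(m)
P=np.array([ray(s,u,v,66)[:2] for u,v in zip(xs,ys)])
mu=P.mean(0);w,V=np.linalg.eigh(np.cov((P-mu).T));d=V[:,1];d=d if d[1]>0 else -d
t=(P-mu)@d;q=(P-mu)@[-d[1],d[0]];print('dir',d,'ext',t.min(),t.max())
for a in np.arange(-80,80,10):
    k=abs(t-a)<5
    if k.any():print(a,k.sum(),q[k].min().round(1),q[k].max().round(1))
print('ends',mu+d*t.min(),mu+d*t.max())
# heater outline cover
m,st,c=comp((g>105).astype(np.uint8),325,195,458,268);print('cover',st,c)
for z in(70,):
  print([ray(s,*p,z)[:2].round(1) for p in cv2.boxPoints(cv2.minAreaRect(np.argwhere(m)[:,::-1].astype(np.float32)))])
m,st,c=comp((g<70).astype(np.uint8),212,198,255,235);print('grip',st,c)
m,st,c=comp((g>150).astype(np.uint8),205,190,260,240);print('holder',st,c)
print([ray(s,*p,50)[:2].round(1) for p in cv2.boxPoints(cv2.minAreaRect(np.argwhere(m)[:,::-1].astype(np.float32)))])
a=f[185:285,200:460];cv2.imwrite('pics/c.png',cv2.resize(a[:,:,::-1],None,fx=3,fy=3))
b=snap('wrist','w.png')
E
```

```text
(np.float64(89.39786394083654), np.float64(414.0896149522649))
slot [359 218  62  22 362] [386.47237569 228.95027624]
dir [0.24823109 0.96870084] ext -75.67103314944542 59.8792901367746
-80 2 2.6 4.7
-70 24 -5.5 5.2
-60 22 -5.1 5.1
-50 23 -5.2 4.8
-40 23 -5.4 5.3
-30 23 -5.0 5.0
-20 22 -5.2 5.4
-10 24 -5.3 5.3
0 22 -5.5 5.1
10 22 -5.1 5.0
20 24 -5.4 5.4
30 22 -4.9 5.2
40 41 -11.0 10.4
50 46 -10.6 10.9
60 22 -10.8 9.6
ends [450.53819969 -30.37325001] [484.18600445 100.93446255]
cover [ 325  195  133   73 7879] [388.03211067 229.79680162]
[array([546.9, 176.2]), array([ 540.6, -113.8]), array([ 384.5, -104.2]), array([389.3, 179.6])]
grip [220 209  16  11 126] [227.96031746 213.87301587]Traceback (most recent call last):
  File "<stdin>", line 23, in <module>
  File "<stdin>", line 7, in comp
    return _wrapfunc(a, 'argmax', axis=axis, out=out, **kwds)
    return bound(*args, **kwds)
ValueError: attempt to get argmax of an empty sequence
```

```bash
python3 - <<'E'
from h import *
s=snap('top');f=s['frame'];g=cv2.cvtColor(f,cv2.COLOR_RGB2GRAY)
print(g[200:234:3,212:254:3])
a=f[185:285,200:460];cv2.imwrite('pics/c.png',cv2.resize(a[:,:,::-1],None,fx=3,fy=3))
print([ray(s,x,y,0)[:2].round(0) for x,y in((247,160),(325,147),(236,130))])
b=snap('wrist','w.png')
for z in (80,110): print(ray(s,228,213.9,z).round(1))
c=-np.array(s['camera_from_world'])[:3,:3].T@np.array(s['camera_from_world'])[:3,3];print(c)
E
```

```text
[[121 120 121 129 129 128 124 120 121 121 121 120 119 120]
 [120 121 121 129 128 128 129 129 128 124 121 120 120 119]
 [120 120 122 129 129 128 129 129 129 129 129 128  97 120]
 [120 120 129 103  56  84 113 128 128 128 129 129  40  56]
 [120 120 126  42  40  60  14  39  77  78  78  76  40 120]
 [120 121 128  66  51  38  16  20  78  78  78  58  40 120]
 [120 129 128 129  97  32  18  48  78  77  78  40  56 120]
 [120 128 128 128 128 129 129 128 128 129 125  41 121 120]
 [121 129 128 129 128 128 129 129 129 129  85  40 121 120]
 [121 121 121 125 128 129 128 129 129 129  40  56 121 121]
 [121 120 120 120 120 120 125 128 128 125  40 121 120 121]
 [120 121 121 120 120 121 120 120 120 122  89 120 120 121]]
[array([647., 364.]), array([675., 173.]), array([723., 391.])]
[508.3 389.8  80. ]
[505.6 382.3 110. ]
[430.96418649 182.06146057 917.82867179]
```

View pics/c.png

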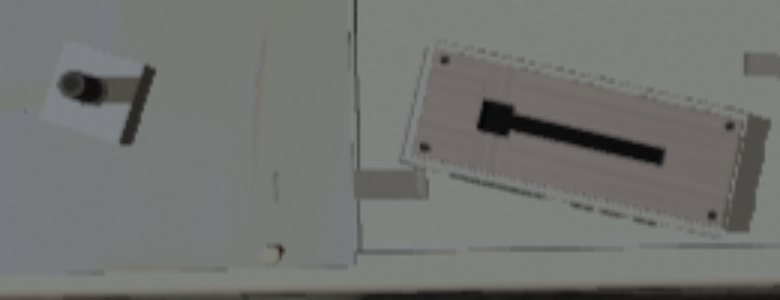

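View pics/w.png

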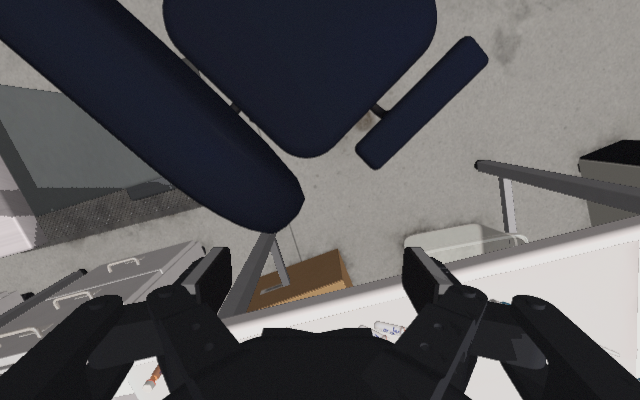

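The grip's top is at about (224.5,212.7) in the top picture, and the slot is clear. The wrist view shows the open jaws, with their pads at (215,270) and (425,270). The tool's y axis is already nearly along the slot, so I'll go above the probe.

>>> servo_tool(fingers=[0.085,0.085,0.085,0.085,0.085,0.085,0.085,0.085,0.085,0.085], linear=[[-0.04,-0.01,0],[-0.08,-0.02,0],[-0.12,-0.03,0],[-0.16,-0.04,0],[-0.2,-0.05,0],[-0.24,-0.06,0],[-0.28,-0.07,0],[-0.32,-0.08,0],[-0.355,-0.087,0],[-0.375,-0.09,0]], rotation=[[0,0,-1.4],[0,0,-1.4],[0,0,-1.4],[0,0,-1.4],[0,0,-1.4],[0,0,-1.4],[0,0,-1.4],[0,0,-1.4],[0,0,-1.4],[0,0,-1.4]])

```text
time: 1.25
tool_pos: [501.9, 386.8, 250.0]
tcp_rot: [-180.0, 0.0, 165.5]
ft_force: [-0.6, 0.5, -0.3]
finger_gap: 85.2
grip_force: 0.0
```

```bash
python3 - <<'E'
from h import *
s=snap('top')
b=snap('wrist','w2.png')
t=r.sense();print(t['tool_pos'],t['tcp_rot'],t['qd'])
for n in (s,b):
  print('tcp',proj(n,t['tool_pos']))
G=ray(s,224.5,212.7,110);print(G,proj(b,G),proj(b,[G[0],G[1],55]))
E
```

```text
[501.64388321 387.09688162 249.80920908] [-1.79965013e+02 -1.39359251e-04  1.65421252e+02] [ 2.83022486 -1.34209242  1.48596641  1.25117713  0.35479934  1.71719911]
tcp (np.float64(205.701211636094), np.float64(209.24404990589477))
tcp (np.float64(318.9623934045431), np.float64(262.5868036993887))
[508.2534709  389.81586325 110.        ] (np.float64(322.36680697331695), np.float64(200.98598870482886)) (np.float64(321.45903666955144), np.float64(188.9505542498435))
```

View pics/w2.png

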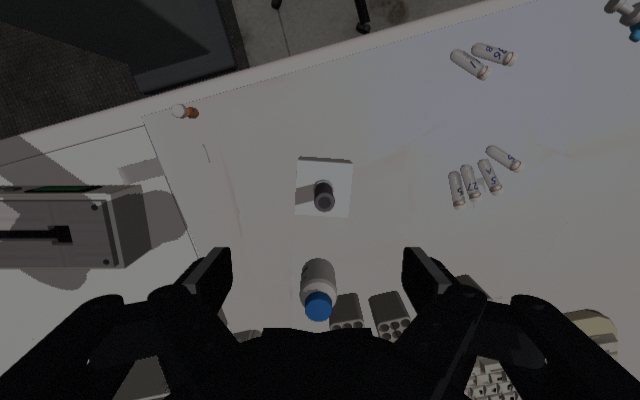

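Grip top at (324,203), holder square (297..352, 157..217), and the bottle well clear at (318,305). Next I'll refine the grip axis from this view.

```bash
python3 - <<'E'
from h import *
b=snap('wrist');f=b['frame'];g=cv2.cvtColor(f,cv2.COLOR_RGB2GRAY)
print(g[176:218:3,306:345:2])
for p in((324,203),(323.5,202)):
  P=ray(b,*p,110);t=r.sense();d=P-t['tool_pos']
  from scipy.spatial.transform import Rotation as Ro
  R=Ro.from_euler('xyz',t['tcp_rot'],degrees=True)
  print(P,R.inv().apply([*d[:2],82.5-t['tool_pos'][2]]))
m=((g>150)&(np.indices(g.shape)[1]>285)&(np.indices(g.shape)[1]<365)&(np.indices(g.shape)[0]>145)&(np.indices(g.shape)[0]<228)).astype(np.uint8)
print(m.sum(),cv2.boundingRect(m))
E
```

```text
[[132 132 132 132 131 132 132 132 131 131 132 131 131 131 132 132 132 133
  131 132]
 [132 132 131 132 132 131 132 133 132 132 131 132 132 132 132 133 133 132
  132 132]
 [132 132 132 132 131 125 101  79  89  87  99 121 132 132 133 131 132 132
  133 132]
 [132 132 128 124  74  94  54  31  28  27  52  99 106 131 132 132 132 132
  131 131]
 [ 82  83  82  82  58  17  23  21  23  27  31  32  73 121 132 132 131 132
  132 132]
 [ 83  82  82  62  28  20  22  22  25  28  31  34  35 109 132 132 132 132
  132 131]
 [ 83  82  82  75  24  20  22  27  34  35  36  35  35  98 132 132 132 131
  132 131]
 [ 82  82  81  81  27  25  60  65  65  65  66  66  56  73 132 132 132 131
  132 133]
 [ 81  82  82  82  27  63  62  40  38  39  41  55  67  71 128 133 132 131
  131 131]
 [ 90  97 116 132  53  62  42  40  39  39  41  41  64  67 118 133 132 131
  132 132]
 [131 132 131 131  57  61  41  40  42  40  39  39  62  65 128 131 133 131
  132 131]
 [132 132 131 132 118  62  62  47  43  42  41  56  64  91 132 132 131 132
  132 132]
 [131 132 132 132 132 132  86  68  61  62  65  76 125 132 131 131 132 132
  131 132]
 [132 132 132 132 132 132 133 132 132 132 132 132 132 132 131 132 132 131
  132 133]]
[508.59362962 392.18045399 110.        ] [ -7.24102327   6.04204405 167.34077757]
[507.51182966 391.96013399 110.        ] [ -6.24887237   5.55782536 167.34172989]
0 (0, 0, 0, 0)
```

>>> servo_tool(fingers=[0.085,0.085,0.085,0.085], linear=[[-0.004,0.003,0.03],[-0.007,0.005,0.065],[-0.007,0.005,0.09],[-0.007,0.005,0.095]], rotation=[[0,0,0],[0,0,0],[0,0,0],[0,0,0]])

```text
time: 1.8
tool_pos: [504.2, 391.5, 150.9]
tcp_rot: [-179.7, -0.3, 165.7]
ft_force: [-0.4, 0.5, -0.1]
finger_gap: 84.9
grip_force: 0.0
```

```bash
python3 - <<'E'
from h import *
from scipy.spatial.transform import Rotation as Ro
b=snap('wrist','w3.png');t=r.sense()
g=cv2.cvtColor(b['frame'],cv2.COLOR_RGB2GRAY)
print(t['tool_pos'],t['tcp_rot'],proj(b,[508.5,391,110]))
u,v=map(int,proj(b,[508.5,391,110]))
print(g[v-40:v+40:4,u-30:u+32:4])
cv2.imwrite('pics/w3.png',b['frame'][v-100:v+100,u-130:u+130,::-1].repeat(2,0).repeat(2,1))
E
```

```text
[504.96281372 391.80724286 152.22540735] [-179.78906741   -0.22664972  165.68528749] (np.float64(318.4161314481868), np.float64(242.26594251996806))
[[125 124 124 124 124 125 125 123 116 124 125 125 125 125 124 124]
 [124 123 124 124 124  81  82  95  92 101  81 124 123 124 125 125]
 [124 125 117  90  76  54  24  21  23  30  91 109 125 123 125 125]
 [ 76  77  76  76  77  27  20  22  25  26  33 100 124 124 125 124]
 [ 77  76  76  77  67  16  16  19  23  26  32  90 125 124 125 124]
 [ 77  76  77  78  77  15  14  17  25  30  32  71 124 125 126 123]
 [ 76  77  76  76  76  21  23  21  22  29  31  28 124 125 126 125]
 [ 76  77  78  76  76  18  22  31  46  29  32  17 125 124 125 125]
 [ 75  77  76  78  69  22  58  56  43  58  66  18 123 125 125 124]
 [ 77  77  77  77  36  31  30  28  14  18  30  33 123 125 125 124]
 [ 76  76  76  76  36  31  19  14  21  19  19  31 120 124 125 124]
 [ 77  77  77  77  53  32  20  14  17  16  19  32 123 124 124 125]
 [ 93  88 121 122 125  32  21  19  20  18  31  30 124 124 124 124]
 [115 115 114 115 115 115  31  27  24  32  32 116 116 116 121 122]
 [115 115 115 115 115 113 116  82  64 115 115 116 116 115 116 116]
 [115 114 115 115 114 115 114 114 115 115 115 116 115 116 116 115]
 [114 114 115 115 115 115 115 114 114 115 115 116 116 116 115 116]
 [115 115 114 115 115 114 114 115 116 114 116 115 115 115 115 115]
 [116 116 116 114 114 114 115 115 115 116 115 115 116 116 115 116]
 [114 115 114 114 115 115 115 115 115 116 115 115 115 115 115 115]]
```

View pics/w3.png

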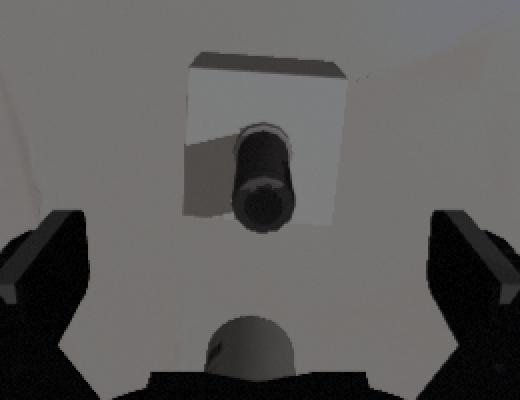

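Disc centre in the full frame is about (319.5,244.5), within 2 mm of the prediction. Descending and gripping.

>>> servo_tool(fingers=[0.085,0.085,0.085,0.085,0.085,0.05,0.03,0.015,0.01,0.01], linear=[[-0.002,0,0.02],[-0.002,0,0.04],[-0.002,0,0.06],[-0.002,0,0.073],[-0.002,0,0.073],[-0.002,0,0.073],[-0.002,0,0.073],[-0.002,0,0.073],[-0.002,0,0.073],[-0.002,0,0.073]], rotation=[[0,0,0],[0,0,0],[0,0,0],[0,0,0],[0,0,0],[0,0,0],[0,0,0],[0,0,0],[0,0,0],[0,0,0]], force=60)

```text
time: 2.85
tool_pos: [510.1, 391.5, 83.2]
tcp_rot: [179.9, 0.0, 165.6]
ft_force: [-1.1, 0.4, 2.0]
finger_gap: 18.5
grip_force: 58.4
```

>>> servo_tool(fingers=[0.01,0.01,0.01,0.01,0.01], linear=[[0,0,0],[0,0,0],[0,0,0],[0,0,0],[0,0,0]], rotation=[[0,0,0],[0,0,0],[0,0,0],[0,0,0],[0,0,0]])

```text
time: 3.35
tool_pos: [510.1, 391.5, 83.2]
tcp_rot: [179.9, 0.0, 165.6]
ft_force: [-1.3, -1.1, 6.0]
finger_gap: 18.6
grip_force: 58.4
```

>>> servo_tool(fingers=[0.01,0.01,0.01,0.01,0.01,0.01,0.01,0.01], linear=[[0,0,-0.005],[0,0,-0.015],[0,0,-0.03],[0,0,-0.05],[0,0,-0.07],[0,0,-0.09],[0,0,-0.1],[0,0,-0.1]], rotation=[[0,0,0],[0,0,0],[0,0,0],[0,0,0],[0,0,0],[0,0,0],[0,0,0],[0,0,0]])

```text
time: 4.15
tool_pos: [510.8, 391.9, 185.3]
tcp_rot: [179.8, 0.2, 165.6]
ft_force: [0.5, 0.0, -2.0]
finger_gap: 18.5
grip_force: 58.6
```

```bash
cat >> h.py <<'E'
from scipy.spatial.transform import Rotation as Ro
def totool(d):
    t=r.sense();return Ro.from_euler('xyz',t['tcp_rot'],degrees=True).inv().apply(d)
def slot(s,z=66,roi=(345,205,440,255),th=50):
    """slot end points and axis from the dark blob (top camera)"""
    g=cv2.cvtColor(s['frame'],cv2.COLOR_RGB2GRAY);x0,y0,x1,y1=roi
    m=np.zeros_like(g);m[y0:y1,x0:x1]=g[y0:y1,x0:x1]<th
    n,l,st,c=cv2.connectedComponentsWithStats(m);k=1+np.argmax(st[1:,4])
    ys,xs=np.nonzero(l==k);P=np.array([ray(s,u,v,z)[:2] for u,v in zip(xs,ys)])
    return P
E
python3 - <<'E'
from h import *
t=r.sense();print(t['tool_pos'],t['tcp_rot'],t['ft_force'],t['finger_gap'])
print(totool([481.4-t['tool_pos'][0],89.6-t['tool_pos'][1],0]))
E
```

```text
[510.77756363 391.94838868 185.25712658] [1.79817545e+02 1.67836452e-01 1.65597185e+02] [ 0.47231757  0.01227675 -2.04907429] 18.468759567032276
[ -46.75091738 -300.15207905   -0.81886985]
```

>>> servo_tool(fingers=[0.01,0.01,0.01,0.01,0.01,0.01,0.01,0.01,0.01,0.01], linear=[[-0.005,-0.025,0],[-0.01,-0.055,0],[-0.016,-0.085,0],[-0.022,-0.115,0],[-0.028,-0.145,0],[-0.033,-0.175,0],[-0.038,-0.205,0],[-0.043,-0.23,0],[-0.046,-0.245,0],[-0.046,-0.25,0]], rotation=[[0,0,0],[0,0,0],[0,0,0],[0,0,0],[0,0,0],[0,0,0],[0,0,0],[0,0,0],[0,0,0],[0,0,0]])

```text
time: 5.15
tool_pos: [491.6, 136.4, 181.6]
tcp_rot: [-180.0, -0.1, 165.5]
ft_force: [-0.7, -0.1, -2.4]
finger_gap: 19.0
grip_force: 59.1
```

>>> servo_tool(fingers=[0.01,0.01,0.01], linear=[[0,0,0],[0,0,0],[0,0,0]], rotation=[[0,0,0],[0,0,0],[0,0,0]])

```text
time: 5.45
tool_pos: [492.0, 138.6, 182.3]
tcp_rot: [180.0, -0.0, 165.7]
ft_force: [-0.3, 0.4, -2.2]
finger_gap: 18.4
grip_force: 59.1
```

```bash
python3 - <<'E'
from h import *
t=r.sense();print(t['tool_pos'],t['tcp_rot'],t['ft_force'],t['finger_gap'])
b=snap('wrist','w4.png')
d=np.array([.248,.969]);S=np.array([481.4,89.6])
for a in(12,0,-12,-125): print(a,proj(b,[*(S+a*d),70]))
print('tip',proj(b,t['tool_pos']+[0,0,-78.2]),totool([S[0]-t['tool_pos'][0],S[1]-t['tool_pos'][1],0]))
E
```

```text
[492.0340509  138.613825   182.25700039] [ 1.79982678e+02 -5.59665651e-03  1.65660492e+02] [-0.25535272  0.44599829 -2.18653568] 18.398536789388174
12 (np.float64(272.8086826591606), np.float64(207.22494150565132))
0 (np.float64(258.8904361976695), np.float64(207.2276559328017))
-12 (np.float64(244.9717174416052), np.float64(207.23037045206212))
-125 (np.float64(113.88061424810704), np.float64(207.25593669351846))
tip (np.float64(317.087209644204), np.float64(217.16908921334027)) [-1.83254840e+00 -5.01206517e+01 -1.07215010e-02]
```

View pics/w4.png

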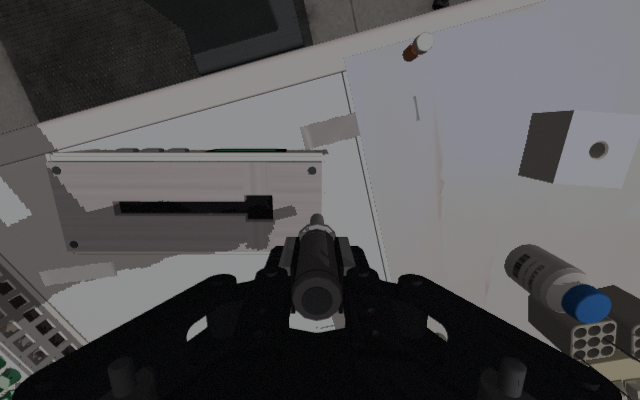

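Slot's wide end spans u 246..272 at v=207, and its far end is at u≈115. The calibration predicted 272.8, 207.2 and 113.9, so it agrees. The probe hangs upright, its tip at about (317,214). Next I'll check how far the probe sits from the TCP across the slot.

```bash
python3 - <<'E'
from h import *
b=snap('wrist');t=r.sense();p=t['tool_pos']
g=cv2.cvtColor(b['frame'],cv2.COLOR_RGB2GRAY)
print(p);print('rows205-240 @317',g[204:242:1,317].tolist());print('rows270-325',g[272:328,317].tolist())
for h in(27.5,-23,-28,-78):
  for a in (0,):print(h,proj(b,p+[0,0,h]),proj(b,p+[2,0,h]))
print('row217',g[222,305:330].tolist())
E
python3 - <<'E'
import sys;sys.path.insert(0,'.')
from h import *
b=snap('wrist');cv2.imwrite('pics/w5.png',cv2.resize(b['frame'][190:330,250:390,::-1],None,fx=4,fy=4,interpolation=cv2.INTER_CUBIC)*2)
E
```

```text
[492.01916423 138.45190405 182.26035935]
rows205-240 @317 [121, 121, 121, 123, 125, 122, 121, 124, 120, 93, 49, 49, 49, 50, 49, 49, 51, 51, 50, 55, 79, 117, 115, 115, 105, 27, 29, 25, 30, 29, 27, 30, 31, 29, 28, 27, 28, 30]
rows270-325 [24, 29, 26, 24, 31, 38, 44, 42, 40, 41, 39, 42, 39, 38, 30, 15, 24, 22, 23, 24, 19, 23, 20, 24, 23, 24, 24, 22, 22, 24, 24, 25, 20, 24, 27, 26, 23, 25, 24, 24, 25, 25, 31, 37, 40, 41, 38, 39, 83, 142, 144, 144, 144, 143, 135, 104]
27.5 (np.float64(317.3821169217117), np.float64(300.2364552715142)) (np.float64(318.6545607835777), np.float64(304.6127190901096))
-23 (np.float64(317.1143388074776), np.float64(247.25207883575283)) (np.float64(317.9984342195024), np.float64(250.45738513104914))
-28 (np.float64(317.0965029895332), np.float64(243.72296408822842)) (np.float64(317.95466652145745), np.float64(246.84488956385042))
-78 (np.float64(316.96281891755217), np.float64(217.27133560631512)) (np.float64(317.6263561975449), np.float64(219.74683225725397))
row217 [119, 119, 119, 119, 116, 55, 39, 40, 42, 45, 45, 44, 50, 52, 56, 58, 61, 65, 66, 140, 144, 145, 145, 144, 144]
```

View pics/w5.png

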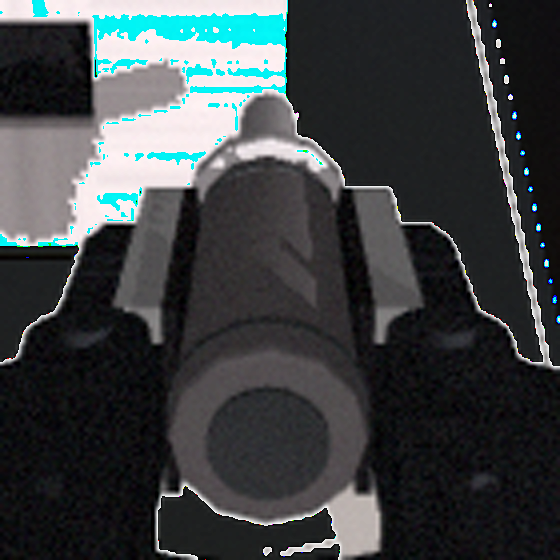

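The probe sits on the TCP axis within 0.5 mm (grip disc at (317,300.8), predicted 300.2). Going over the wide end and down into it.

>>> servo_tool(fingers=[0.01,0.01,0.01,0.01,0.01,0.01], linear=[[-0.001,-0.015,0],[-0.0018,-0.03,0],[-0.0018,-0.044,0],[-0.0018,-0.05,0],[-0.0018,-0.05,0],[-0.0018,-0.05,0]], rotation=[[0,0,0],[0,0,0],[0,0,0],[0,0,0],[0,0,0],[0,0,0]])

```text
time: 6.2
tool_pos: [481.4, 88.5, 182.4]
tcp_rot: [180.0, 0.0, 165.5]
ft_force: [0.2, 1.1, -2.3]
finger_gap: 18.4
grip_force: 59.2
```

>>> servo_tool(fingers=[0.01,0.01,0.01,0.01,0.01,0.01], linear=[[0,0,0.01],[0,0,0.02],[0,0,0.03],[0,0,0.036],[0,0,0.036],[0,0,0.036]], rotation=[[0,0,0],[0,0,0],[0,0,0],[0,0,0],[0,0,0],[0,0,0]])

```text
time: 6.8
tool_pos: [481.2, 88.8, 146.1]
tcp_rot: [-180.0, -0.0, 165.6]
ft_force: [0.5, 0.5, -2.0]
finger_gap: 18.4
grip_force: 59.2
```

```bash
python3 - <<'E'
from h import *
t=r.sense();p=t['tool_pos'];print(p,t['tcp_rot'],t['ft_force'])
print(totool([481.4-p[0],89.6-p[1],0]))
E
```

```text
[481.22998743  88.82378992 146.06701654] [-1.79988125e+02 -2.77119725e-02  1.65609237e+02] [ 0.47355149  0.51678756 -1.99662225]
[ 2.82362559e-02  7.94108972e-01 -1.50924428e-04]
```

Creep down until contact.

>>> servo_tool(fingers=[0.01,0.01,0.01,0.01,0.01,0.01,0.01], linear=[[0,0,0.001],[0,0,0.002],[0,0,0.003],[0,0,0.004],[0,0,0.005],[0,0,0.0054],[0,0,0.0054]], rotation=[[0,0,0],[0,0,0],[0,0,0],[0,0,0],[0,0,0],[0,0,0],[0,0,0]])

```text
time: 7.5
tool_pos: [481.2, 88.8, 140.8]
tcp_rot: [-180.0, -0.0, 165.6]
ft_force: [0.6, -0.3, -1.8]
finger_gap: 18.6
grip_force: 59.2
```

>>> servo_tool(fingers=[0.01,0.01,0.01], linear=[[0,0,0.0003],[0,0,0.0005],[0,0,0.0005]], rotation=[[0,0,0],[0,0,0],[0,0,0]])

```text
time: 7.8
tool_pos: [481.3, 88.8, 140.4]
tcp_rot: [180.0, 0.0, 165.6]
ft_force: [-0.6, -0.2, -1.4]
finger_gap: 18.6
grip_force: 59.2
```

>>> servo_tool(fingers=[0.01,0.01,0.01], linear=[[0,0,0.0003],[0,0,0.0005],[0,0,0.0005]], rotation=[[0,0,0],[0,0,0],[0,0,0]])

```text
time: 8.1
tool_pos: [481.4, 88.8, 139.9]
tcp_rot: [180.0, 0.0, 165.6]
ft_force: [-0.2, -0.3, -2.7]
finger_gap: 19.0
grip_force: 59.2
```

>>> servo_tool(fingers=[0.01,0.01,0.01], linear=[[0,0,0.0002],[0,0,0.0003],[0,0,0.0003]], rotation=[[0,0,0],[0,0,0],[0,0,0]])

```text
time: 8.4
tool_pos: [481.4, 88.8, 139.7]
tcp_rot: [180.0, 0.0, 165.6]
ft_force: [0.1, 0.3, -1.1]
finger_gap: 18.5
grip_force: 59.2
```

>>> servo_tool(fingers=[0.01,0.01,0.01], linear=[[0,0,0.0003],[0,0,0.0003],[0,0,0.0003]], rotation=[[0,0,0],[0,0,0],[0,0,0]])

```text
time: 8.7
tool_pos: [481.5, 88.8, 139.5]
tcp_rot: [180.0, 0.0, 165.6]
ft_force: [-1.6, -0.3, -0.8]
finger_gap: 18.4
grip_force: 59.2
```

>>> servo_tool(fingers=[0.01,0.01,0.01], linear=[[0,0,0.0003],[0,0,0.0003],[0,0,0.0003]], rotation=[[0,0,0],[0,0,0],[0,0,0]])

```text
time: 9.0
tool_pos: [481.5, 88.8, 139.3]
tcp_rot: [180.0, 0.0, 165.6]
ft_force: [-0.5, 0.0, 2.0]
finger_gap: 18.7
grip_force: 59.2
```

>>> servo_tool(fingers=[0.01,0.01,0.01], linear=[[0,0,0.0003],[0,0,0.0003],[0,0,0.0003]], rotation=[[0,0,0],[0,0,0],[0,0,0]])

```text
time: 9.3
tool_pos: [481.6, 88.8, 139.1]
tcp_rot: [180.0, 0.0, 165.6]
ft_force: [-1.6, -0.4, 5.9]
finger_gap: 19.2
grip_force: 59.6
```

Contact at TCP z≈139.5, as expected. I'll ease off slightly and slide along -y.

>>> servo_tool(fingers=[0.01,0.01,0.01,0.01,0.01,0.01], linear=[[0.0003,-0.002,-0.0001],[0.0003,-0.005,-0.0001],[0.0003,-0.008,-0.0001],[0.0003,-0.011,-0.0001],[0.0003,-0.014,-0.0001],[0.0003,-0.014,-0.0001]], rotation=[[0,0,0],[0,0,0],[0,0,0],[0,0,0],[0,0,0],[0,0,0]])

```text
time: 9.9
tool_pos: [477.8, 74.7, 139.2]
tcp_rot: [-180.0, 0.1, 165.6]
ft_force: [-0.1, 0.9, 5.7]
finger_gap: 18.7
grip_force: 59.9
```

>>> servo_tool(fingers=[0.01,0.01,0.01,0.01,0.01], linear=[[0,-0.003,0],[0,-0.006,0],[0,-0.009,0],[0,-0.01,0],[0,-0.01,0]], rotation=[[0,0,0],[0,0,0],[0,0,0],[0,0,0],[0,0,0]])

```text
time: 10.4
tool_pos: [475.2, 65.3, 139.0]
tcp_rot: [-180.0, 0.0, 165.6]
ft_force: [0.5, 2.1, 4.9]
finger_gap: 18.6
grip_force: 59.7
```

>>> servo_tool(fingers=[0.01,0.01,0.01,0.01,0.01,0.01], linear=[[0,-0.003,0],[0,-0.006,0],[0,-0.009,0],[0,-0.012,0],[0,-0.013,0],[0,-0.013,0]], rotation=[[0,0,0],[0,0,0],[0,0,0],[0,0,0],[0,0,0],[0,0,0]])

```text
time: 11.0
tool_pos: [471.9, 52.8, 139.0]
tcp_rot: [-180.0, 0.0, 165.6]
ft_force: [1.3, 2.1, 5.6]
finger_gap: 18.6
grip_force: 59.8
```

>>> servo_tool(fingers=[0.01,0.01,0.01], linear=[[0,-0.002,0],[0,-0.003,0],[0,-0.003,0]], rotation=[[0,0,0],[0,0,0],[0,0,0]])

```text
time: 11.3
tool_pos: [471.2, 50.0, 139.0]
tcp_rot: [180.0, 0.0, 165.6]
ft_force: [1.2, 2.8, 5.2]
finger_gap: 18.4
grip_force: 59.8
```

>>> servo_tool(fingers=[0.01,0.01,0.01], linear=[[0,-0.002,0],[0,-0.003,0],[0,-0.003,0]], rotation=[[0,0,0],[0,0,0],[0,0,0]])

```text
time: 11.6
tool_pos: [470.4, 47.1, 138.9]
tcp_rot: [-180.0, 0.0, 165.6]
ft_force: [0.3, 2.3, 5.2]
finger_gap: 18.4
grip_force: 59.8
```

>>> servo_tool(fingers=[0.01,0.01,0.01], linear=[[0,-0.002,0],[0,-0.003,0],[0,-0.003,0]], rotation=[[0,0,0],[0,0,0],[0,0,0]])

```text
time: 11.9
tool_pos: [469.7, 44.2, 139.0]
tcp_rot: [180.0, 0.0, 165.6]
ft_force: [1.0, 2.7, 4.9]
finger_gap: 18.5
grip_force: 59.8
```

>>> servo_tool(fingers=[0.01,0.01,0.01], linear=[[0,-0.002,0],[0,-0.003,0],[0,-0.003,0]], rotation=[[0,0,0],[0,0,0],[0,0,0]])

```text
time: 12.2
tool_pos: [468.9, 41.3, 139.0]
tcp_rot: [180.0, 0.0, 165.6]
ft_force: [0.2, 2.6, 5.7]
finger_gap: 18.6
grip_force: 59.8
```

>>> servo_tool(fingers=[0.01,0.01,0.01], linear=[[0,-0.002,0],[0,-0.003,0],[0,-0.003,0]], rotation=[[0,0,0],[0,0,0],[0,0,0]])

```text
time: 12.5
tool_pos: [468.2, 38.4, 139.0]
tcp_rot: [180.0, 0.0, 165.6]
ft_force: [1.7, 1.7, 5.5]
finger_gap: 18.2
grip_force: 59.8
```

>>> servo_tool(fingers=[0.01,0.01,0.01], linear=[[0,-0.002,0],[0,-0.003,0],[0,-0.003,0]], rotation=[[0,0,0],[0,0,0],[0,0,0]])

```text
time: 12.8
tool_pos: [467.4, 35.4, 139.0]
tcp_rot: [180.0, 0.0, 165.6]
ft_force: [0.2, 3.5, 5.7]
finger_gap: 18.2
grip_force: 59.8
```

>>> servo_tool(fingers=[0.01,0.01,0.01], linear=[[0,-0.002,0],[0,-0.003,0],[0,-0.003,0]], rotation=[[0,0,0],[0,0,0],[0,0,0]])

```text
time: 13.1
tool_pos: [466.7, 32.5, 139.0]
tcp_rot: [-180.0, 0.0, 165.6]
ft_force: [0.6, 2.8, 4.6]
finger_gap: 18.6
grip_force: 59.8
```

>>> servo_tool(fingers=[0.01,0.01,0.01], linear=[[0,-0.002,0],[0,-0.003,0],[0,-0.003,0]], rotation=[[0,0,0],[0,0,0],[0,0,0]])

```text
time: 13.4
tool_pos: [465.9, 29.6, 138.9]
tcp_rot: [180.0, 0.0, 165.6]
ft_force: [0.6, 2.2, 5.6]
finger_gap: 18.8
grip_force: 59.8
```

>>> servo_tool(fingers=[0.01,0.01,0.01], linear=[[0,-0.002,0],[0,-0.003,0],[0,-0.003,0]], rotation=[[0,0,0],[0,0,0],[0,0,0]])

```text
time: 13.7
tool_pos: [465.2, 26.8, 139.0]
tcp_rot: [180.0, 0.0, 165.6]
ft_force: [0.4, 1.9, 5.2]
finger_gap: 18.8
grip_force: 59.8
```

>>> servo_tool(fingers=[0.01,0.01,0.01], linear=[[0,-0.002,0],[0,-0.003,0],[0,-0.003,0]], rotation=[[0,0,0],[0,0,0],[0,0,0]])

```text
time: 14.0
tool_pos: [464.4, 23.8, 138.9]
tcp_rot: [180.0, 0.0, 165.6]
ft_force: [0.7, 2.3, 5.6]
finger_gap: 18.5
grip_force: 59.8
```

>>> servo_tool(fingers=[0.01,0.01,0.01], linear=[[0,-0.002,0],[0,-0.003,0],[0,-0.003,0]], rotation=[[0,0,0],[0,0,0],[0,0,0]])

```text
time: 14.3
tool_pos: [463.7, 20.9, 139.0]
tcp_rot: [180.0, 0.0, 165.6]
ft_force: [1.2, 3.2, 5.9]
finger_gap: 18.2
grip_force: 59.8
```

>>> servo_tool(fingers=[0.01,0.01,0.01], linear=[[0,-0.002,0],[0,-0.003,0],[0,-0.003,0]], rotation=[[0,0,0],[0,0,0],[0,0,0]])

```text
time: 14.6
tool_pos: [462.9, 18.1, 139.0]
tcp_rot: [180.0, 0.0, 165.6]
ft_force: [0.4, 3.1, 6.2]
finger_gap: 18.7
grip_force: 59.8
```

>>> servo_tool(fingers=[0.01,0.01,0.01], linear=[[0,-0.002,0],[0,-0.003,0],[0,-0.003,0]], rotation=[[0,0,0],[0,0,0],[0,0,0]])

```text
time: 14.9
tool_pos: [462.2, 15.2, 139.0]
tcp_rot: [180.0, 0.0, 165.6]
ft_force: [0.4, 2.7, 5.6]
finger_gap: 18.9
grip_force: 59.8
```

>>> servo_tool(fingers=[0.01,0.01,0.01], linear=[[0,-0.002,0],[0,-0.003,0],[0,-0.003,0]], rotation=[[0,0,0],[0,0,0],[0,0,0]])

```text
time: 15.2
tool_pos: [461.4, 12.2, 138.9]
tcp_rot: [180.0, 0.0, 165.6]
ft_force: [0.9, 2.8, 5.5]
finger_gap: 18.6
grip_force: 59.8
```

>>> servo_tool(fingers=[0.01,0.01,0.01], linear=[[0,-0.002,0],[0,-0.003,0],[0,-0.003,0]], rotation=[[0,0,0],[0,0,0],[0,0,0]])

```text
time: 15.5
tool_pos: [460.7, 9.4, 139.0]
tcp_rot: [180.0, 0.0, 165.6]
ft_force: [0.2, 3.0, 5.3]
finger_gap: 18.7
grip_force: 59.8
```

>>> servo_tool(fingers=[0.01,0.01,0.01], linear=[[0,-0.002,0],[0,-0.003,0],[0,-0.003,0]], rotation=[[0,0,0],[0,0,0],[0,0,0]])

```text
time: 15.8
tool_pos: [459.2, 6.0, 138.0]
tcp_rot: [-179.9, -0.1, 165.6]
ft_force: [0.9, -0.6, -0.1]
finger_gap: 18.6
grip_force: 59.2
```

>>> servo_tool(fingers=[0.01,0.01,0.01], linear=[[0,-0.002,0],[0,-0.003,0],[0,-0.003,0]], rotation=[[0,0,0],[0,0,0],[0,0,0]])

```text
time: 16.1
tool_pos: [458.7, 3.4, 138.3]
tcp_rot: [-180.0, -0.1, 165.6]
ft_force: [0.4, -1.0, -1.5]
finger_gap: 18.6
grip_force: 59.2
```

Force dropped at s≈84–86 mm, so the tip is over the shutter. I'll go near the socket centre and feel downward.

>>> servo_tool(fingers=[0.01,0.01,0.01,0.01,0.01], linear=[[-0.0005,-0.001,0],[-0.0005,-0.0015,0],[-0.0005,-0.0015,0.001],[-0.0005,-0.0015,0.002],[-0.0005,-0.0015,0.002]], rotation=[[0,0,0],[0,0,0],[0,0,0],[0,0,0],[0,0,0]])

```text
time: 16.6
tool_pos: [459.2, 2.0, 136.6]
tcp_rot: [-180.0, -0.0, 165.6]
ft_force: [-0.6, 1.0, -1.6]
finger_gap: 18.6
grip_force: 59.2
```

>>> servo_tool(fingers=[0.01,0.01,0.01,0.01], linear=[[0,0,0.001],[0,0,0.002],[0,0,0.002],[0,0,0.002]], rotation=[[0,0,0],[0,0,0],[0,0,0],[0,0,0]])

```text
time: 17.0
tool_pos: [459.3, 2.0, 134.8]
tcp_rot: [-180.0, -0.0, 165.6]
ft_force: [0.3, -0.3, -1.4]
finger_gap: 18.4
grip_force: 59.2
```

>>> servo_tool(fingers=[0.01,0.01,0.01,0.01], linear=[[0,0,0.001],[0,0,0.002],[0,0,0.002],[0,0,0.002]], rotation=[[0,0,0],[0,0,0],[0,0,0],[0,0,0]])

```text
time: 17.4
tool_pos: [459.3, 2.0, 132.8]
tcp_rot: [-180.0, 0.0, 165.6]
ft_force: [-0.2, -0.1, -2.1]
finger_gap: 18.8
grip_force: 59.2
```

>>> servo_tool(fingers=[0.01,0.01,0.01,0.01], linear=[[0,0,0.001],[0,0,0.002],[0,0,0.002],[0,0,0.002]], rotation=[[0,0,0],[0,0,0],[0,0,0],[0,0,0]])

```text
time: 17.8
tool_pos: [459.2, 2.0, 130.7]
tcp_rot: [-180.0, -0.0, 165.6]
ft_force: [0.1, 0.0, -1.6]
finger_gap: 18.3
grip_force: 59.2
```

Full shaft diameter is in and not touching anything. Lowering on.

>>> servo_tool(fingers=[0.01,0.01,0.01,0.01,0.01,0.01], linear=[[0,0,0.002],[0,0,0.004],[0,0,0.006],[0,0,0.008],[0,0,0.01],[0,0,0.01]], rotation=[[0,0,0],[0,0,0],[0,0,0],[0,0,0],[0,0,0],[0,0,0]])

```text
time: 18.4
tool_pos: [459.0, 2.0, 120.4]
tcp_rot: [-180.0, -0.0, 165.6]
ft_force: [0.4, -0.3, -2.1]
finger_gap: 18.7
grip_force: 59.2
```

>>> servo_tool(fingers=[0.01,0.01,0.01,0.01,0.01,0.01,0.01,0.01], linear=[[0,0,0.002],[0,0,0.004],[0,0,0.006],[0,0,0.008],[0,0,0.01],[0,0,0.012],[0,0,0.014],[0,0,0.014]], rotation=[[0,0,0],[0,0,0],[0,0,0],[0,0,0],[0,0,0],[0,0,0],[0,0,0],[0,0,0]])

```text
time: 19.2
tool_pos: [459.1, 2.1, 106.5]
tcp_rot: [-180.0, -0.0, 165.6]
ft_force: [0.3, 0.1, -1.8]
finger_gap: 18.8
grip_force: 59.2
```

>>> servo_tool(fingers=[0.01,0.01,0.01,0.01,0.01], linear=[[0,0,0.001],[0,0,0.002],[0,0,0.003],[0,0,0.003],[0,0,0.003]], rotation=[[0,0,0],[0,0,0],[0,0,0],[0,0,0],[0,0,0]])

```text
time: 19.7
tool_pos: [459.3, 2.0, 103.8]
tcp_rot: [180.0, -0.0, 165.6]
ft_force: [0.7, 0.4, -1.9]
finger_gap: 18.6
grip_force: 59.2
```

>>> servo_tool(fingers=[0.021,0.024,0.028,0.034,0.045,0.06,0.06,0.06,0.06,0.06], linear=[[0,0,0],[0,0,0],[0,0,0],[0,0,0],[0,0,0],[0,0,0],[0,0,0],[0,0,0],[0,0,0],[0,0,0]], rotation=[[0,0,0],[0,0,0],[0,0,0],[0,0,0],[0,0,0],[0,0,0],[0,0,0],[0,0,0],[0,0,0],[0,0,0]])

```text
time: 20.7
tool_pos: [459.3, 2.0, 103.8]
tcp_rot: [180.0, -0.0, 165.6]
ft_force: [-0.6, -0.7, 0.0]
finger_gap: 59.8
grip_force: 0.0
```

>>> servo_tool(fingers=[0.06,0.06,0.06,0.06,0.06,0.06,0.06,0.06], linear=[[0,0,-0.01],[0,0,-0.03],[0,0,-0.05],[0,0,-0.08],[0,0,-0.1],[0,0,-0.12],[0,0,-0.13],[0,0,-0.13]], rotation=[[0,0,0],[0,0,0],[0,0,0],[0,0,0],[0,0,0],[0,0,0],[0,0,0],[0,0,0]])

```text
time: 21.5
tool_pos: [460.3, 1.9, 235.9]
tcp_rot: [180.0, 0.2, 165.6]
ft_force: [0.2, 0.4, -0.3]
finger_gap: 59.7
grip_force: 0.0
```

```bash
python3 - <<'E'
from h import *
b=snap('wrist','w6.png');t=r.sense();print(t['tool_pos'],t['ft_force'])
for z in (130,70,75):print(z,proj(b,[459.1,2.1,z]))
u,v=map(int,proj(b,[459.1,2.1,75]))
cv2.imwrite('pics/w6.png',cv2.resize(b['frame'][max(0,v-70):v+80,u-100:u+100,::-1],None,fx=4,fy=4));print(u,v)
E
```

```text
[459.58230203   1.98496634 234.30702021] [0.3016289  0.57539137 0.29305853]
130 (np.float64(316.83711970331956), np.float64(205.34864301670407))
70 (np.float64(316.75510560710063), np.float64(189.9428841131681))
75 (np.float64(316.7606965604056), np.float64(190.99310453414972))
316 190
```

View pics/w6.png

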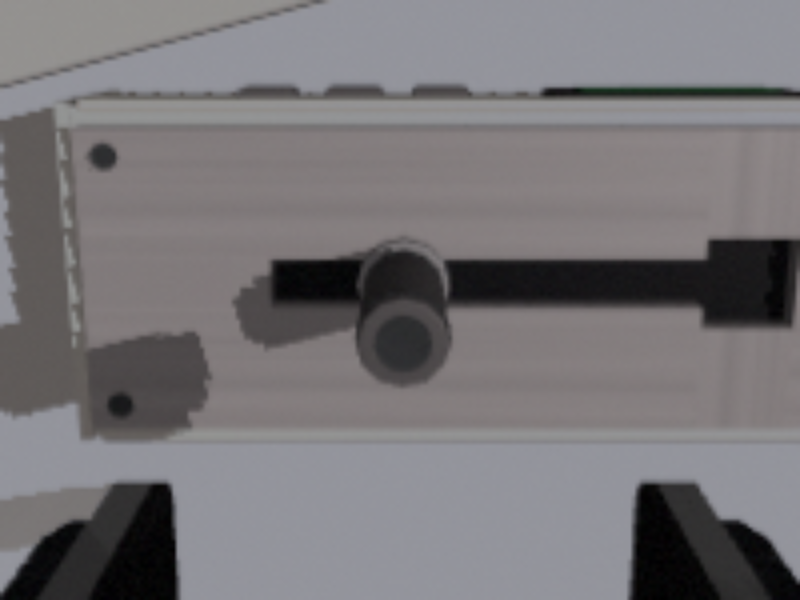

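The probe stands upright with its grip top at full-frame (316.8,205). That matches the (316.8,205.3) predicted for fully home, and the gripper is clear. Handing in.

```bash
python3 -c "
from bench import r
print(r.hand_in())"
```

```text
the job is handed in; nothing more can be done
None
```

The probe is upright and fully home in the socket with its collar on the cover, about 90 mm along the slot. The gripper is clear, nothing else was touched, and the job was handed in at about 22 s with contact readings under 10 N; the verdict wasn't returned.

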